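# Set the ladder-leg sample one hole longer and hold its lock pin home

## Task

The ladder-leg sample on the counter is locked in its first hole. Pull its spring-loaded lock knob up, slide the tube section out along the rail to the very next hole (the spacing differs from sample to sample: feel for where the pin drops in), and then push the knob down fully home. Finish while still holding the knob pressed down, and leave the other things on the counter where they are.

Things in the scene. Friction and masses are not known exactly. Their poses are not given: they have to be found in the camera images.
- ladder_sample: The ladder-leg sample, fixed to the counter: dark steel base plate 110 x 340 x 8 mm carrying a hollow aluminium rail. Origin: on the counter under the centre of the first lock hole. Its y axis runs along the rail in the direction in which the tube section slides out; z is up.
- rail_end (a point): Middle of the rail's top at its far end, 170 mm along y from the first hole, 40 mm above the counter. Rail 40 mm wide, 320 mm long. A bright steel keeper plate (30 x 86 x 1.5 mm) on the rail has two more 11 mm holes: the next hole lies 50 to 75 mm from the first (differs from start to start), the one after it 40 mm farther (not wanted).
- tube_section (a joint): Slide of the aluminium tube section along the rail (m): 0 at the first hole, growing along the sample's y axis, stops at -0.012 and 0.13; friction about 2 N plus that of the pin on the rail. With the pin in a hole the slide is blocked, with about 1.5 mm of play each way.
- collar_top (a point): Point on the plunger's axis at the top of the section's collar, 46 mm above the counter; moves with the section. Collar 52 mm wide, from 38 mm behind this point to 30 mm in front; behind it a tube 48 mm wide, 87 mm long, with a rung stub (29 mm thick, 27 mm above the counter, 85 mm behind this point) that reaches 71 mm to the sample's +x side.
- lock_plunger (a joint): Height of the lock plunger (m). 0: spring at rest, pin (8 mm, round tip) 10 mm deep in a hole. Positive: pulled up, at most 0.018; the pin clears a hole, and rests on the rail between holes, at 0.010. Negative: pressed home, stop at -0.004. The 600 N/m spring always returns to 0: let go between holes it drops into the next hole it passes; let go when pressed home it rises.
- knob_top (a point): Centre of the top of the lock plunger's knob, on its vertical axis, 96 mm above the counter at plunger value 0; moves with section and plunger. Round black head of 30 mm diameter, 12 mm high, on a round steel neck of 16 mm diameter, of which 30 mm is free (at plunger 0) between the head and the 24 mm barrel on the collar (barrel top 54 mm above the counter).
- tape_measure: Yellow tape measure 76 x 74 x 34 mm lying beside the sample, to be left alone. Origin under its centre.
- carton: Carton 145 x 46 x 37 mm lying beside the sample, to be left alone. Origin under its centre.
- copper_cap: Copper pipe cap, 39 mm diameter, 37 mm high, standing beside the sample, to be left alone. Origin under its centre.
- glue_bottle: Small white glue bottle, 28 mm diameter, 84 mm high, standing beside the sample, to be left alone. Origin under its centre.
- gel_bottle: White hand gel bottle, 46 x 80 x 137 mm, standing at the right edge of the counter, to be left alone. Origin under its centre.

How it is judged:
By the outcome, as a careful person would: the job done as asked, in the order asked, and still so for the second after the job is handed in, while the arm keeps its last pose, push and grip.
It also fails if it takes over 38 s, if anything falls off the work surface, if the arm or the gripper's body presses on something with over 40 N, if the wrist force passes 120 N, or if a joint passes its speed limit or range.

## Robot

A 6-joint arm with a two-finger parallel gripper is mounted at the origin on a cart in front of the work surface, level with it; the furniture and walls round the work are solid. World frame = base frame: x ahead of the robot, y to its left, z up, the work surface at z = 0. Lengths are in m, angles in rad, forces in N, time in s.
With the tool pointing down it reaches from about 0.35 to 0.8 m from the base axis. Payload 7.3 kg.
Tool frame: the origin (TCP) lies on the centre line of the jaws, within the pads' length; the fingertips stand 19 mm ahead of it and the grasp point (between the pads) is the TCP; z points along the fingers, y is the line along which they close (so a half turn about z gives the same grasp; the last joint's range is limited). The gripper opens to 85 mm and grips with 20 to 120 N. Pads are 22 mm wide; open, the fingers measure 114 mm over their backs; the gripper's body (76 mm by 85 mm) begins 54 mm behind the grasp point. The pads swing forward as they close: fully open they stand 13 mm farther back than shut.
Start: joints at [-1.359, 0.342, 1.524, -0, 1.275, -0.146], TCP at [0.184, -0.492, 0.25] pointing down, gripper open.
Joint ranges: [-2.53, 2.53], [-0.77, 2.02], [0.04, 2.7], [-1, 4.14], [0.28, 2.66], [-3.11, 3.11]. Speed limits (rad/s): [2.57, 2.57, 3.14, 3.14, 3.14, 3.14].

## Interface

Orientations are given as [roll, pitch, yaw] about the fixed x, y, z axes, in that order (R = Rz(yaw) Ry(pitch) Rx(roll)).
In Python, from plant import manip gives the robot as it stands.
- The arm moves only by the tool move_arm, never from a script. Its argument "targets" is a list of rows, each a list of 7 numbers: the shift along the tool's x, y, z each as a share of 400 mm, from -1 to 1, then the turn, a rotation vector about the tool's x, y, z each as a share of 30 degrees, from -1 to 1, then the opening, from -1 (shut) to 1 (fully open). In form: [[dx, dy, dz, rx, ry, rz, gripper], ...]. A call has 1 to 8 rows; each row is the pose to reach, as a shift and turn from the pose commanded when the call began, along the tool's axes at that moment; what a row does not reach only later rows make up. A row lasts 1/10 s, in which the tool goes at most 50 mm and 8.59 degrees, less where a joint would pass 70% of its speed; a pose out of reach is approached as far as the arm can. A call with a number of a shift or a turn outside -1 to 1 is refused whole. A call with a gripper value outside its range is refused whole. The fingers move at their own pace and stop on an object; "grip_force" is the grip in N (left out, the last holds). Time passes only in rows, so rows that repeat a pose let the fingers close. It gives the time, the measured TCP pose, the force, the opening and the grip force at its end, in the units of the state.
- manip.get_obs(): the state, without advancing time (a new reading comes with each control period).
- manip.capture(name): name is "scene" or "top" or "wrist"; returns a dict with "color" (480x640x3 uint8, blue, green, red), "z_map" (480x640 float32, m along the optical axis (not along the pixel's ray), 0 where there is no reading), "camera_matrix" (3x3 intrinsics, pixels), "R" (3x3) and "t" (3): a world point X has camera coordinates R X + t. Camera axes: x right, y down, z forward; pixel columns grow to the right and rows downward; lengths in m; the calibration is good to about 2 mm. A picture is of the moment at which its call begins.
- manip.job_done(): hands the job in; it is judged then, once.
The state is a dict: "clock": time; "joints": joint angles; "joint_velocities": joint speeds; "joint_efforts": joint torques, N m; "position": TCP position; "eef_rot": TCP orientation; "wrist_force": force on the tool from outside, world axes, zero at the start; "ft_torque": the same for the moment, N m; "grip_width": finger opening in m; "grasp_force": force on a finger pad.
Only numpy, scipy, OpenCV 4.12 (cv2) and the standard library are available. Lean on these libraries where they do the work, as an engineer would, in place of code of your own. Each camera call takes 0.05 s, during which the arm holds its last target. There are 200 camera calls.

## Working session

There is one attempt and no reset: what is moved stays moved. The work goes in short steps, Python scripts to look and compute and a tool call to move; the robot and the scene stay as the last step left them, time stands still between calls to the robot, and variables do not carry over. Pictures are saved under pics/ and viewed, at most 10 in all, crops included, and the job is handed in when it is done.

Besides the shell and the picture viewer there is one more tool, called after "Request:" by a JSON object that holds its "fn" and its "kwargs". move_arm: Moves the arm, as the interface text tells. Shift numbers are shares of 400 mm and turn numbers shares of 30 degrees, none past 1 either way. Its arguments: {"type":"object","properties":{"targets":{"type":"array"},"grip_force":{"type":"number"}},"required":["targets"]}

```bash
mkdir -p pics
python3 - <<'E'
from plant import manip
import cv2,numpy as np
o=manip.get_obs();print({k:np.round(v,3) for k,v in o.items()})
for n in("scene","top"):
    c=manip.capture(n);cv2.imwrite(f"pics/{n}0.png",c["color"]);np.savez(f"pics/{n}0.npz",**c)
    print(n,c["camera_matrix"],c["R"],c["t"])
E
```

```text
{'clock': np.float64(0.0), 'joints': array([-1.359,  0.343,  1.525,  0.   ,  1.275, -0.146]), 'joint_velocities': array([ 0.001,  0.001, -0.002, -0.001, -0.   , -0.001]), 'joint_efforts': array([ 3.0000e-03, -4.3367e+01, -2.4601e+01,  0.0000e+00,  8.0000e-03,
        0.0000e+00]), 'position': array([ 0.184, -0.491,  0.25 ]), 'eef_rot': array([-3.14 , -0.   ,  0.358]), 'wrist_force': array([ 0.169, -1.127, -0.34 ]), 'ft_torque': array([ 0.011, -0.034, -0.099]), 'grasp_force': np.float64(0.0), 'grip_width': np.float64(0.086)}
scene [[584.29309643   0.         322.90367329]
 [  0.         584.29309643 238.90557128]
 [  0.           0.           1.        ]] [[-0.87507346 -0.48355373 -0.02054835]
 [-0.28703794  0.55269184 -0.78239437]
 [ 0.38968662 -0.67875439 -0.62244422]] [0.48984521 0.21210999 1.17290229]
top [[521.23119493   0.         319.65369531]
 [  0.         521.23119493 226.88484827]
 [  0.           0.           1.        ]] [[-0.00412744 -0.99982627 -0.01817675]
 [-0.9951861   0.00588676 -0.09782629]
 [ 0.09791629  0.01768548 -0.9950375 ]] [0.03808297 0.52666161 1.29512652]
```

View pics/scene0.png

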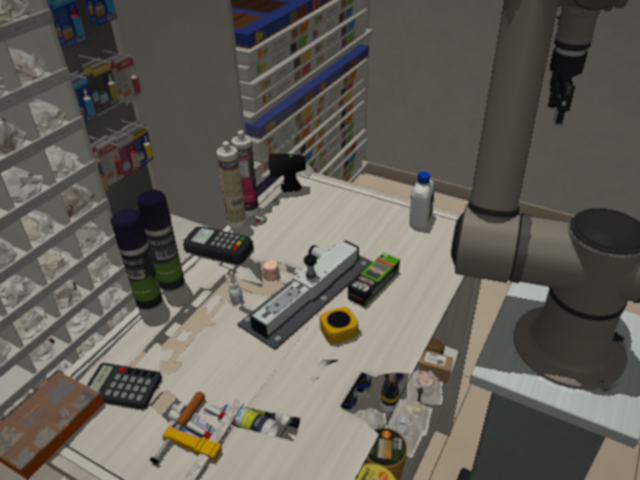

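View pics/top0.png

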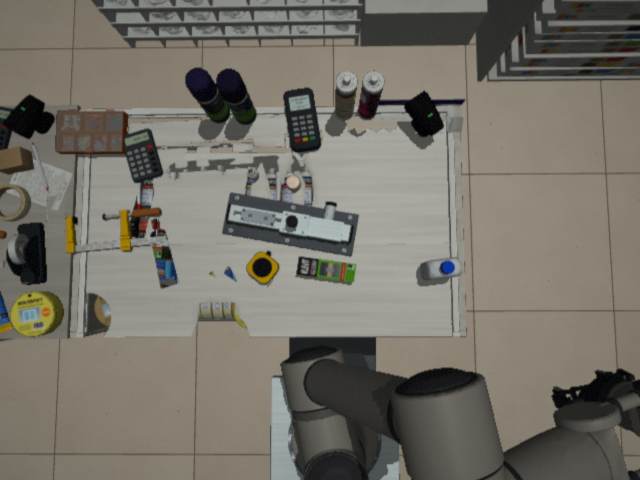

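The scene shows the sample with its black knob near (311,252). In the top view the knob is at (291,222) and the rail runs left (+y) to (230,213). The rung stub is at (330,208), the glue bottle near (252,180), the cap at (292,183), the carton at (326,269) and the tape at (262,266). I'll measure the knob and the rail direction next.

```bash
cat > h.py <<'E'
import numpy as np,cv2
def world(c,u,v,z=None):
    K,R,t=c["camera_matrix"],c["R"],c["t"]
    z=c["z_map"][v,u] if z is None else z
    return R.T@(z*np.linalg.inv(K)@[u,v,1]-t)
def cloud(c):
    K,R,t=c["camera_matrix"],c["R"],c["t"];v,u=np.mgrid[:480,:640]
    z=c["z_map"];P=np.stack([(u-K[0,2])/K[0,0]*z,(v-K[1,2])/K[1,1]*z,z],-1)
    return (P-t)@R
E
python3 - <<'E'
from h import *
cs={n:np.load(f"pics/{n}0.npz") for n in("scene","top")}
for n,c in cs.items():
    W=cloud(c);z=W[...,2]
    reg=(abs(W[...,0]-.58)<.2)&(abs(W[...,1]-.05)<.25)&(c["z_map"]>0)
    print(n)
    dark=c["color"].max(-1)<60
    m=(reg&(z>.08)&(z<.115)&dark).astype(np.uint8)
    k,l,s,ce=cv2.connectedComponentsWithStats(m)
    for i in range(1,k):
        if s[i,4]>8: q=W[l==i];print(" knob",s[i],ce[i],np.median(q,0),q.min(0),q.max(0))
    m=(reg&(z>.033)&(z<.052)&(c["color"].min(-1)>90)).astype(np.uint8)
    k,l,s,ce=cv2.connectedComponentsWithStats(m)
    for i in range(1,k):
        if s[i,4]>60:
            q=W[l==i];r=cv2.minAreaRect((q[:,:2]*1000).astype(np.float32));print(" rail",s[i],np.round(q.mean(0),3),r)
c=cs["top"];cv2.imwrite("pics/a.png",np.hstack([cv2.resize(cs["scene"]["color"][220:350,225:400],None,fx=2.25,fy=2.25,interpolation=2)[:290,:394],cv2.resize(c["color"][165:265,215:365],None,fx=2.66,fy=2.9,interpolation=2)]))
E
```

```text
scene
 knob [305 254  12  13 104] [310.15384615 259.71153846] [0.52961851 0.10656415 0.09542248] [0.51988992 0.08838178 0.08055516] [0.54273248 0.1162796  0.10137834]
 rail [ 252  240  105   85 2032] [0.536 0.113 0.043] ((557.0845336914062, 106.45352172851562), (316.47686767578125, 99.37482452392578), 80.14629364013672)
 rail [262 260  16  10 125] [0.639 0.105 0.037] ((639.82568359375, 105.5323257446289), (33.78110122680664, 33.43763732910156), 7.586661338806152)
 rail [228 283  13  12  85] [0.66  0.213 0.04 ] ((660.0007934570312, 212.21987915039062), (26.262117385864258, 21.467676162719727), 50.830528259277344)
 rail [353 282  16   9  80] [0.424 0.073 0.037] ((424.7848815917969, 73.56504821777344), (21.24647331237793, 34.15071105957031), 84.9063949584961)
top
 knob [286 216  11  11  97] [291.37113402 220.97938144] [0.53474721 0.10290171 0.0956102 ] [0.52249372 0.091001   0.08802581] [0.54693999 0.11485221 0.10159428]
 rail [286 175  14  14 133] [0.643 0.103 0.037] ((643.6824951171875, 102.75749969482422), (32.95804977416992, 32.795936584472656), 42.9595947265625)
 rail [ 228  204  123   37 2054] [0.538 0.096 0.043] ((553.59375, 109.95968627929688), (308.3617248535156, 85.24893951416016), 81.11184692382812)
 rail [301 259   8  15  75] [0.428 0.073 0.038] ((427.49658203125, 73.6671371459961), (17.204952239990234, 34.05259704589844), 81.70751953125)
```

View pics/a.png

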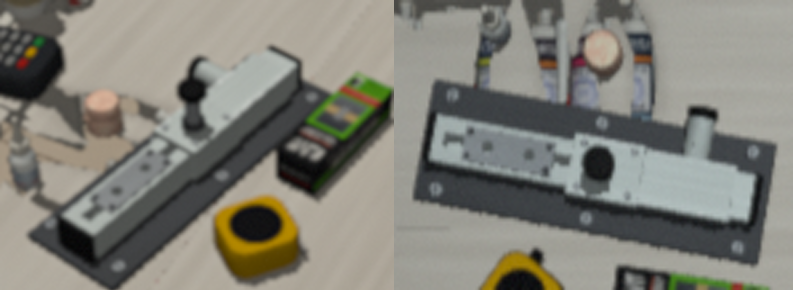

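The crops show the knob with its collar, and the keeper plate with two holes in the top view, near full-frame (266,218) for the next one and (250,215) for the one after. Next come the axis direction, a rough hole distance and the obstacle poses.

Run:
```python
from h import *
from scipy.optimize import least_squares
cs={n:np.load(f"pics/{n}0.npz") for n in("scene","top")}
for n,c in cs.items():
    W=cloud(c);z=W[...,2]
    m=((abs(W[...,0]-.54)<.14)&(abs(W[...,1]-.1)<.22)&(z>-.002)&(z<.022)&(c["color"].max(-1)<85)).astype(np.uint8)
    k,l,s,ce=cv2.connectedComponentsWithStats(m)
    for i in range(1,k):
        if s[i,4]>150: q=W[l==i];print(n,s[i],q.mean(0).round(3),cv2.minAreaRect((q[:,:2]*1000).astype(np.float32)))
    m=((abs(W[...,0]-.54)<.14)&(abs(W[...,1]-.1)<.22)&(z>.09)&(z<.106)&(c["color"].max(-1)<60))
    q=W[m];print(n,"knobtop",len(q),q.mean(0).round(4),cv2.minEnclosingCircle((q[:,:2]*1000).astype(np.float32)))
def ray(c,u,v,h):
    K,R,t=c["camera_matrix"],c["R"],c["t"];d=R.T@np.linalg.inv(K)@[u,v,1];o=-R.T@t
    return o+d*(h-o[2])/d[2]
t=cs["top"]
print("holes",ray(t,266.1,217.8,.0415),ray(t,250,215,.0415),"knob@.096",ray(t,291.4,221.,.096))
# two-ray triangulation of knob centre
A=[];b=[]
for c,u,v in((t,291.4,221.),(cs["scene"],310.2,259.0)):
    K,R,tt=c["camera_matrix"],c["R"],c["t"];d=R.T@np.linalg.inv(K)@[u,v,1];d/=np.linalg.norm(d);o=-R.T@tt
    P=np.eye(3)-np.outer(d,d);A.append(P);b.append(P@o)
print("tri",np.linalg.lstsq(np.vstack(A),np.hstack(b),rcond=None)[0])
```

```text
scene [ 238  254  133   95 2420] [0.511 0.151 0.009] ((532.6456298828125, 117.06790924072266), (337.4447937011719, 108.5750961303711), 78.99346923828125)
scene [348 289  29  19 227] [0.416 0.082 0.01 ] ((414.02789306640625, 78.867919921875), (65.42707824707031, 35.45832443237305), 40.28418731689453)
scene knobtop 91 [0.5308 0.1051 0.0955] ((532.5732421875, 101.96329498291016), 14.680466651916504)
top [229 193  96  25 865] [0.586 0.153 0.008] ((584.3977661132812, 147.63128662109375), (248.06199645996094, 29.33535385131836), 80.28689575195312)
top [ 223  211  135   45 1870] [0.507 0.1   0.008] ((536.5774536132812, 112.0954360961914), (337.8106689453125, 107.6077651977539), 79.84910583496094)
top knobtop 94 [0.535  0.1022 0.0958] ((535.2037353515625, 102.0969467163086), 13.152503967285156)
holes [0.54908756 0.1697488  0.0415    ] [0.55643543 0.21040007 0.0415    ] knob@.096 [0.53460014 0.10210986 0.096     ]
tri [0.53389186 0.1018507  0.09224042]
```

The triangulated knob is at (0.534, 0.102, about 0.094), close to the expected 0.096 height. The slide axis is at about 80° in the world frame and the next hole is about 69 mm out. I'm approaching with the jaws closing along the rail.

Request:
{"fn": "move_arm", "kwargs": {"targets": [[0.67,-0.54,0,0,0,0.5,1],[0.67,-0.54,0,0,0,0.5,1],[0.67,-0.54,0,0,0,0.5,1],[0.67,-0.54,0,0,0,0.5,1],[0.67,-0.54,0,0,0,0.5,1],[0.67,-0.54,0,0,0,0.5,1],[0.67,-0.54,0,0,0,0.5,1],[0.67,-0.54,0,0,0,0.5,1]]}}

```text
clock: 0.9
position: [0.3608, -0.1912, 0.2502]
eef_rot: [-3.14, -0.0, 0.102]
wrist_force: [0.5, -0.6, -0.2]
grip_width: 0.0857
grasp_force: 0.0
```

```bash
cat >> h.py <<'E'
from scipy.spatial.transform import Rotation as Ro
def togo(o,p,yaw):
    R=Ro.from_euler("xyz",o["eef_rot"]);T=Ro.from_euler("xyz",[np.pi,0,yaw])
    print("t",o["clock"],"pos",o["position"].round(4),"rot",o["eef_rot"].round(3),"F",o["wrist_force"].round(1),"w",round(float(o["grip_width"]),4))
    print("shares",(R.inv().apply(np.array(p)-o["position"])/.4).round(4),((R.inv()*T).as_rotvec(degrees=True)/30).round(4))
E
python3 - <<'E'
from h import *; from plant import manip
togo(manip.get_obs(),[.534,.102,.17],-.18)
E
```

```text
t 0.9 pos [ 0.3608 -0.1912  0.2502] rot [-3.14  -0.     0.102] F [ 0.5 -0.6 -0.2] w 0.0857
shares [ 0.5055 -0.6847  0.2018] [-3.000e-03 -5.000e-04  5.392e-01]
```

Request:
{"fn": "move_arm", "kwargs": {"targets": [[0.5,-0.68,0,0,0,0.54,1],[0.5,-0.68,0,0,0,0.54,1],[0.5,-0.68,0,0,0,0.54,1],[0.505,-0.685,0.1,0,0,0.54,0.5],[0.505,-0.685,0.2,0,0,0.54,0.5],[0.505,-0.685,0.2,0,0,0.54,0.5],[0.505,-0.685,0.2,0,0,0.54,0.5],[0.505,-0.685,0.2,0,0,0.54,0.5]]}}

```text
clock: 1.7
position: [0.5345, 0.0988, 0.168]
eef_rot: [3.141, 0.002, -0.185]
wrist_force: [-0.2, -0.3, 1.2]
grip_width: 0.0641
grasp_force: 0.0
```

Run:
```python
from h import *; from plant import manip
togo(manip.get_obs(),[.534,.102,.09],-.18)
c=manip.capture("wrist");cv2.imwrite("pics/w1.png",c["color"]);np.savez("pics/w1.npz",**c)
W=cloud(c);z=W[...,2]
m=(np.hypot(W[...,0]-.534,W[...,1]-.102)<.03)&(z>.085)&(z<.105)&(c["color"].max(-1)<90)
q=W[m];print(len(q));print(q.mean(0).round(4),cv2.minEnclosingCircle((q[:,:2]*1000).astype(np.float32)))
v,u=np.nonzero(m);print(u.mean(),v.mean())
```

```text
t 1.7 pos [0.5345 0.0988 0.168 ] rot [ 3.141e+00  2.000e-03 -1.850e-01] F [-0.2 -0.3  1.2] w 0.0641
shares [-0.0023 -0.0076  0.1949] [ 0.0005  0.0046 -0.0095]
1616
[0.5363 0.102  0.0962] ((535.005859375, 101.13912963867188), 14.831125259399414)
308.3657178217822 262.3527227722772
```

View pics/w1.png

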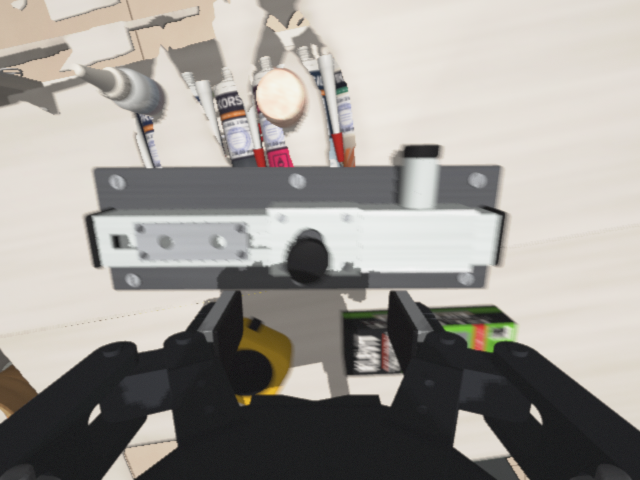

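The wrist view shows the rail aligned with the image rows, the knob at (308,262) and holes at (221,241) and (166,241). The knob centre measures (0.535, 0.1015, 0.096), consistent with the other two cameras. Descending to grip the head.

Request:
{"fn": "move_arm", "kwargs": {"targets": [[0,-0.007,0.1,0,0,0,0.3],[0,-0.007,0.195,0,0,0,0.3],[0,-0.007,0.195,0,0,0,0.2],[0,-0.007,0.195,0,0,0,-0.1],[0,-0.007,0.195,0,0,0,-0.6],[0,-0.007,0.195,0,0,0,-0.6],[0,-0.007,0.195,0,0,0,-0.6],[0,-0.007,0.195,0,0,0,-0.6]], "grip_force": 60}}

```text
clock: 2.55
position: [0.5356, 0.0993, 0.0936]
eef_rot: [-3.141, -0.003, -0.187]
wrist_force: [0.1, 3.2, 2.6]
grip_width: 0.0279
grasp_force: 59.3
```

Run:
```python
from h import *; from plant import manip
o=manip.get_obs();togo(o,[.535,.1015,.104],-.18);print(o["grasp_force"])
c=np.load("pics/w1.npz")
def ray(c,u,v,h):
    K,R,t=c["camera_matrix"],c["R"],c["t"];d=R.T@np.linalg.inv(K)@[u,v,1];o=-R.T@t
    return o+d*(h-o[2])/d[2]
k=np.array([.535,.1015])
for p in((221,241),(166,241)): h=ray(c,*p,.0415);print(h,np.linalg.norm(h[:2]-k), (h[:2]-k)@[.177,.984])
a,b=ray(c,95,168,.008),ray(c,500,166,.008);print(np.degrees(np.arctan2(*(a-b)[1::-1])))
```

```text
t 2.55 pos [0.5356 0.0993 0.0936] rot [-3.141e+00 -3.000e-03 -1.870e-01] F [0.1 3.2 2.6] w 0.0279
shares [-0.0024 -0.0051 -0.0259] [-0.0014 -0.0061 -0.013 ]
59.34423208236694
[0.54806935 0.16894394 0.0415    ] 0.06869856381840722 0.06867810979266238
[0.55582676 0.21036166 0.0415    ] 0.11083598091575651 0.11080620863233276
79.67034718135316
```

Gripped, with the opening matching the head. Pulling up about 14 mm.

Request:
{"fn": "move_arm", "kwargs": {"targets": [[0,0,-0.012,0,0,0,-0.6],[0,0,-0.024,0,0,0,-0.6],[0,0,-0.036,0,0,0,-0.6],[0,0,-0.036,0,0,0,-0.6],[0,0,-0.036,0,0,0,-0.6]]}}

```text
clock: 3.05
position: [0.5353, 0.099, 0.1065]
eef_rot: [3.142, -0.002, -0.187]
wrist_force: [5.3, -0.1, -5.7]
grip_width: 0.0275
grasp_force: 59.6
```

Run:
```python
from h import *; from plant import manip
for i in range(1):
    o=manip.get_obs();togo(o,[.535,.1015,.104],-.18)
c=manip.capture("wrist");W=cloud(c)
m=(np.hypot(W[...,0]-.535,W[...,1]-.101)<.011)&(c["z_map"]>0)
print(m.sum(),np.percentile(W[m][:,2],[25,50,75,95]))
```

```text
t 3.05 pos [0.5353 0.099  0.1065] rot [ 3.142e+00 -2.000e-03 -1.870e-01] F [ 5.3 -0.1 -5.7] w 0.0275
shares [-0.002  -0.0059  0.0063] [ 0.0001 -0.0031 -0.013 ]
5464 [0.10846396 0.10950204 0.17349561 0.18199225]
```

The knob top is now at 0.1095, so 13.5 mm up with the pin clear. Sliding 40 mm, which is short of the earliest possible hole.

Request:
{"fn": "move_arm", "kwargs": {"targets": [[0,-0.02,0,0,0,0,-0.6],[0,-0.04,0,0,0,0,-0.6],[0,-0.06,0,0,0,0,-0.6],[0,-0.08,0,0,0,0,-0.6],[0,-0.1,0,0,0,0,-0.6],[0,-0.1,0,0,0,0,-0.6]]}}

```text
clock: 3.7
position: [0.5426, 0.1386, 0.1061]
eef_rot: [3.141, -0.001, -0.186]
wrist_force: [5.1, 1.4, -7.3]
grip_width: 0.0277
grasp_force: 59.9
```

Run:
```python
from h import *; from plant import manip
o=manip.get_obs();togo(o,[.535,.1015,.104],-.18)
c=manip.capture("wrist");W=cloud(c);x,y=o["position"][:2]
m=(np.hypot(W[...,0]-x,W[...,1]-y-.002)<.011)&(c["z_map"]>0)
print(m.sum(),np.percentile(W[m][:,2],[25,50,75,95]));cv2.imwrite("pics/w2.png",c["color"])
```

```text
t 3.7 pos [0.5426 0.1386 0.1061] rot [ 3.141e+00 -1.000e-03 -1.860e-01] F [ 5.1  1.4 -7.3] w 0.0277
shares [-0.0014  0.0946  0.0053] [ 0.0013 -0.0013 -0.0121]
6191 [0.10818185 0.16067087 0.17472592 0.18183633]
```

View pics/w2.png

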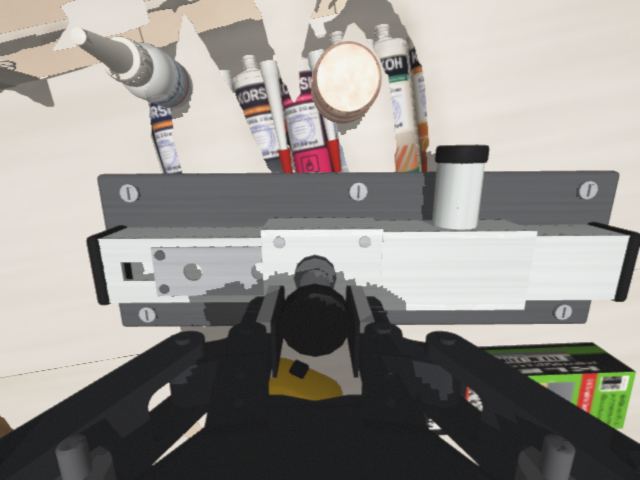

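The view shows the section slid out, with the second hole at (192,271) still visible and the first being covered at (257,271). I'll lower the pin onto the rail, loosen the jaws into a loose cage so the spring can drop the pin, then creep on.

Request:
{"fn": "move_arm", "kwargs": {"targets": [[0,0,0.005,0,0,0,-0.6],[0,0,0.01,0,0,0,-0.6],[0,0,0.01,0,0,0,-0.22],[0,0,0.01,0,0,0,-0.22],[0,0,0.015,0,0,0,-0.22],[0,0,0.02,0,0,0,-0.22],[0,0,0.02,0,0,0,-0.22]]}}

```text
clock: 4.45
position: [0.5416, 0.1385, 0.0982]
eef_rot: [3.141, 0.001, -0.187]
wrist_force: [0.1, 0.3, -0.1]
grip_width: 0.0335
grasp_force: 0.0
```

Request:
{"fn": "move_arm", "kwargs": {"targets": [[0,-0.005,0,0,0,0,-0.22],[0,-0.01,0,0,0,0,-0.22],[0,-0.015,0,0,0,0,-0.22],[0,-0.02,0,0,0,0,-0.22],[0,-0.025,0,0,0,0,-0.22],[0,-0.03,0,0,0,0,-0.22],[0,-0.035,0,0,0,0,-0.22],[0,-0.04,0,0,0,0,-0.22]]}}

```text
clock: 5.25
position: [0.5448, 0.1544, 0.0986]
eef_rot: [3.141, 0.001, -0.187]
wrist_force: [-2.3, -4.6, -0.5]
grip_width: 0.0331
grasp_force: 2.3
```

```bash
cat > k.py <<'E'
from h import *; from plant import manip
o=manip.get_obs();togo(o,[.535,.1015,.104],-.18)
c=manip.capture("wrist");W=cloud(c);x,y=o["position"][:2];np.savez("pics/k.npz",**c)
d=np.array([.179,.984]);n=np.array([.984,-.179])
P=W[...,:2]-[.535,.1015]
s=P@d; l=P@n
m=(c["color"].max(-1)<90)&(abs(l)<.018)&(abs(s-(o["position"][:2]-[.535,.1015])@d)<.02)&(W[...,2]>.08)&(W[...,2]<.118)
z=W[m][:,2];print("tcp s",(o["position"][:2]-[.535,.1015])@d,m.sum(),"z hist",np.histogram(z,np.arange(.08,.12,.002))[0])
# collar bright top: white at z .046
b=(c["color"].min(-1)>140)&(W[...,2]>.0435)&(W[...,2]<.05)&(abs(l)<.026)
print("collar s range",np.percentile(s[b],[.5,99.5]) if b.sum() else None)
E
python3 k.py
```

```text
t 5.25 pos [0.5448 0.1544 0.0986] rot [ 3.141e+00  1.000e-03 -1.870e-01] F [-2.3 -4.6 -0.5] w 0.0331
shares [ 0.0005  0.1345 -0.0136] [ 0.0006  0.001  -0.0129]
tcp s 0.05379478763462636 6120 z hist [  14   33   38   56   44   65   50   74  123  211  224  303 2104 2026
  119  122  130  137  247]
collar s range [-0.07280633  0.08119714]
```

The knob top is at about 0.106, so the pin is riding on the rail with about 5 N of push. Creeping on.

Request:
{"fn": "move_arm", "kwargs": {"targets": [[0,-0.004,0,0,0,0,-0.22],[0,-0.008,0,0,0,0,-0.22],[0,-0.012,0,0,0,0,-0.22],[0,-0.016,0,0,0,0,-0.22],[0,-0.02,0,0,0,0,-0.22],[0,-0.024,0,0,0,0,-0.22],[0,-0.028,0,0,0,0,-0.22]]}}

```text
clock: 6.0
position: [0.547, 0.1654, 0.0986]
eef_rot: [3.141, 0.0, -0.187]
wrist_force: [-1.4, -4.4, -0.8]
grip_width: 0.0332
grasp_force: 1.8
```

Request:
{"fn": "move_arm", "kwargs": {"targets": [[0,-0.003,0,0,0,0,-0.22],[0,-0.006,0,0,0,0,-0.22],[0,-0.009,0,0,0,0,-0.22]]}}

```text
clock: 6.3
position: [0.5483, 0.1694, 0.0989]
eef_rot: [-3.141, -0.001, -0.187]
wrist_force: [-0.5, 0.4, 0.8]
grip_width: 0.0333
grasp_force: 0.0
```

```bash
python3 k.py
```

```text
t 6.3 pos [0.5483 0.1694 0.0989] rot [-3.141e+00 -1.000e-03 -1.870e-01] F [-0.5  0.4  0.8] w 0.0333
shares [-0.001   0.1729 -0.0129] [-0.002  -0.0023 -0.013 ]
tcp s 0.06917359004775066 5348 z hist [   6   62  134  159  193  602 2832  136   68   83   86   95  113  111
  112  117  122  132  185]
collar s range [-0.05658687  0.09711776]
```

The knob top has dropped by about 12 mm and the push force is gone. The collar front puts the section at about 67 mm, which matches the imaged hole. A small push in each direction will confirm that it's locked.

Request:
{"fn": "move_arm", "kwargs": {"targets": [[0,-0.005,0,0,0,0,-0.22],[0,-0.01,0,0,0,0,-0.22],[0,-0.012,0,0,0,0,-0.22]]}}

```text
clock: 6.65
position: [0.5489, 0.1736, 0.0987]
eef_rot: [3.141, -0.001, -0.187]
wrist_force: [1.5, -2.1, -0.9]
grip_width: 0.0333
grasp_force: 1.2
```

```bash
python3 k.py
```

```text
t 6.65 pos [0.5489 0.1736 0.0987] rot [ 3.141e+00 -1.000e-03 -1.870e-01] F [ 1.5 -2.1 -0.9] w 0.0333
shares [-0.0008  0.1836 -0.0132] [ 0.0002 -0.0012 -0.0126]
tcp s 0.07344876589524589 5634 z hist [   6   32   34   59  102  169  176  285 1960 1667  113   88  114  102
  124  118  127  137  221]
collar s range [-0.05305443  0.10065776]
```

Request:
{"fn": "move_arm", "kwargs": {"targets": [[0,-0.003,0,0,0,0,-0.22],[0,-0.006,0,0,0,0,-0.22],[0,-0.006,0,0,0,0,-0.22]]}}

```text
clock: 7.0
position: [0.549, 0.1742, 0.0986]
eef_rot: [3.139, 0.0, -0.187]
wrist_force: [0.1, -9.6, 0.7]
grip_width: 0.0334
grasp_force: 4.6
```

```bash
python3 k.py; python3 -c "
import numpy as np,cv2;cv2.imwrite('pics/w3.png',np.load('pics/k.npz')['color'])"
```

```text
t 7.0 pos [0.549  0.1742 0.0986] rot [ 3.139  0.    -0.187] F [ 0.1 -9.6  0.7] w 0.0334
shares [-0.0007  0.1852 -0.0129] [ 0.0057  0.0004 -0.0124]
tcp s 0.07408704781465862 5639 z hist [   7   35   36   58   96  171  172  282 2095 1526  100   98  114  107
  114  118  133  143  234]
collar s range [-0.05274616  0.10103213]
```

View pics/w3.png

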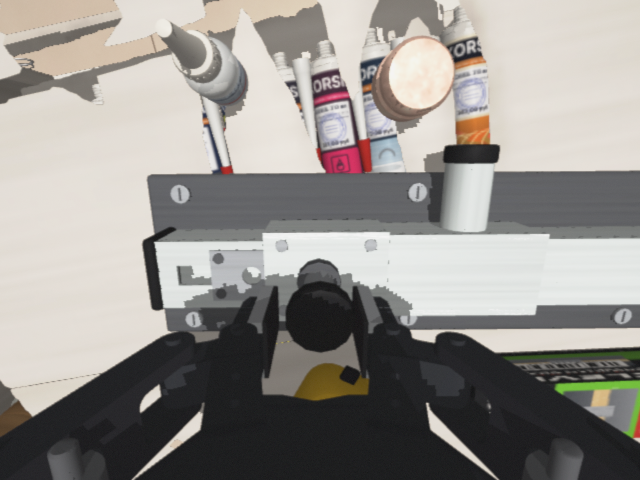

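The slide is blocked: the last 2.4 mm of command gave 0.6 mm of motion and 9.6 N. The view shows the farther hole still ahead, uncovered at (252,276), so the pin is in the very next hole. I'll relax to the middle of the play, grip, and press home.

Request:
{"fn": "move_arm", "kwargs": {"targets": [[0,0.008,0,0,0,0,-0.22],[0,0.01,0.008,0,0,0,-0.22],[0,0.01,0.012,0,0,0,-0.6],[0,0.01,0.012,0,0,0,-0.6],[0,0.01,0.012,0,0,0,-0.6]], "grip_force": 60}}

```text
clock: 7.55
position: [0.5483, 0.172, 0.0936]
eef_rot: [3.141, 0.0, -0.187]
wrist_force: [1.3, -0.8, -1.3]
grip_width: 0.0278
grasp_force: 59.1
```

Request:
{"fn": "move_arm", "kwargs": {"targets": [[0,0,0.005,0,0,0,-0.6],[0,0,0.01,0,0,0,-0.6],[0,0,0.012,0,0,0,-0.6],[0,0,0.012,0,0,0,-0.6]]}}

```text
clock: 7.95
position: [0.5484, 0.172, 0.0898]
eef_rot: [-3.142, -0.001, -0.187]
wrist_force: [-2.3, -2.7, 7.4]
grip_width: 0.028
grasp_force: 60.0
```

```bash
python3 k.py
```

```text
t 7.95 pos [0.5484 0.172  0.0898] rot [-3.142e+00 -1.000e-03 -1.870e-01] F [-2.3 -2.7  7.4] w 0.028
shares [-0.0002  0.1795 -0.0355] [-0.0001 -0.0012 -0.0126]
tcp s 0.07181159404224557 6679 z hist [  46   59  170  162  240 1007 2828  115  123  109  133  120  138  179
  650  132  128  147  193]
collar s range [-0.0529029   0.10075725]
```

Request:
{"fn": "move_arm", "kwargs": {"targets": [[0,0,0.004,0,0,0,-0.6],[0,0,0.008,0,0,0,-0.6],[0,0,0.008,0,0,0,-0.6],[0,0,0.008,0,0,0,-0.6]]}}

```text
clock: 8.4
position: [0.5487, 0.1721, 0.0896]
eef_rot: [-3.141, -0.003, -0.186]
wrist_force: [-10.0, -4.5, 28.9]
grip_width: 0.0278
grasp_force: 61.9
```

```bash
python3 k.py
```

```text
t 8.4 pos [0.5487 0.1721 0.0896] rot [-3.141e+00 -3.000e-03 -1.860e-01] F [-10.   -4.5  28.9] w 0.0278
shares [-0.0009  0.1797 -0.0362] [-0.0011 -0.0053 -0.0121]
tcp s 0.07187968388769386 6671 z hist [  39   64  162  166  239 1114 2744  110  122  106  140  122  139  186
  628  125  120  161  184]
collar s range [-0.05296851  0.10070039]
```

The knob is on its hard stop: 29 N, no further travel, and the grip isn't slipping. Handing in.

```bash
python3 -c "
from plant import manip;print(manip.job_done())"
```

```text
the job is handed in; nothing more can be done
None
```

The job is handed in at 8.4 s on the clock: the pin is locked in the very next hole, about 69 mm out, the knob is held down on its stop at 29 N, and the other things on the counter were left alone.

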